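Pull-proof the bung of the black keg

ROBOT

A 6-joint arm with a two-finger parallel gripper is mounted at the origin on the work surface. World frame = base frame: x ahead of the robot, y to its left, z up, the work surface at z = 0. Lengths are in mm, angles in rad, forces in N, time in s.
With the tool pointing down it reaches from about 275 to 725 mm from the base axis. Payload 5.6 kg.
Tool frame: the origin (TCP) lies midway between the tips of the shut fingers; the grasp point (between the pads) lies 19 mm behind it; z points along the fingers, y is the line along which they close (so a half turn about z gives the same grasp; the last joint's range is limited). The gripper opens to 85 mm and grips with 20 to 120 N. Pads are 22 mm wide; open, the fingers measure 114 mm over their backs; the gripper's body (76 mm by 85 mm) begins 54 mm behind the grasp point. The pads swing forward as they close: fully open they stand 13 mm farther back than shut.
Start: joints at [1.634, 0.255, 0.108, 0, -1.424, -0.285], TCP at [120.965, 536.526, 231.283] pointing down, gripper open.
Joint ranges: [-2.95, 2.95], [-1.21, 1.97], [-1.09, 1.5], [-2.87, 1.71], [-2.94, -0.07], [-3.05, 3.05]. Speed limits (rad/s): [2.57, 2.57, 3.14, 3.14, 3.14, 3.14].

INTERFACE

Orientations are given as a unit quaternion [x, y, z, w].
In Python, from bench import r gives the robot as it stands.
- The arm moves only by the tool drive_tool, never from a script. Its argument "motion" is a list that holds one entry, the list of rows, each a list of 7 numbers: the shift along the tool's x, y, z normalised to -1 to 1, where 1 is 0.03 m, then the turn, a rotation vector about the tool's x, y, z normalised to -1 to 1, where 1 is 4 degrees, then the gripper command: -1 is shut, 1 is fully open, values between are in proportion. In form: [[[x, y, z, rx, ry, rz, grip], ...]]. A call has exactly 10 rows; each row shifts and turns the commanded pose from where the row before left it, along the tool's axes as they then stand; what a row does not reach is not made up. A row lasts 1/12 s, in which the tool goes at most 41.7 mm and 7.16 degrees, less where a joint would pass 70% of its speed; a pose out of reach is approached as far as the arm can. A call with a number of a shift or a turn outside -1 to 1 is refused whole. A call with a gripper value outside its range is refused whole. The fingers move at their own pace and stop on an object; "squeeze" is the grip in N (left out, the last holds). Time passes only in rows, so rows that do not move let the fingers close, or fill a call up. It gives the time, the measured TCP pose, the force, the opening and the grip force at its end, in the units of the state.
- r.get_state(): the state, without advancing time (a new reading comes with each control period).
- r.read_camera(name): name is "scene" or "top"; returns (picture, depth): 384x512x3 uint8, red, green, blue; 384x512 float32, mm along the optical axis (not along the pixel's ray), 0 where there is no reading.
- r.calibration(name): a dict with "fov_y" (degrees; the focal length in pixels is half the picture's height over the tangent of half this angle, whatever the lens; pixels are square), "cx", "cy" (the principal point, pixels), "k1" (the pictures are not rectified: a ray, as slopes to the right and down, at radius r is drawn at 1 + k1 r^2 times it, then the intrinsics apply), "camera_from_world" (4x4, takes a point from world to camera coordinates). Camera axes: x right, y down, z forward; pixel columns grow to the right and rows downward; lengths in mm; the calibration is good to about 2 mm. A picture is of the moment at which its call begins. calibration takes no time and is no camera call.
- r.finish_job(): hands the job in; it is judged then, once.
Trained networks look in the newest picture that a camera, given by its name, has taken for a name from the list of things; names that differ only in an ending like _2 or _b are one class to them, and where a whole thing is asked for, a point or a joint stands for the part that bears it (a point fixed in the world has none). Each returns a list of dicts, best first, with "confidence" (0 to 1); they miss things now and then, are a little off and sometimes report something else, mostly with a low value. They report only what shows in the picture. A call takes as long as a camera call. They do not tell look-alikes from the thing itself.
- r.outline_of(query, camera): "region" (384x512 bool, what is visible of it) and "bbox" ([left, top, width, height] in pixels, round what is visible of it).
The state is a dict: "clock": time; "qpos": joint angles; "joint_vel": joint speeds; "tau": joint torques, N m; "eef_pos": TCP position; "orientation": TCP orientation; "force": force on the tool from outside, world axes, zero at the start; "ft_torque": the same for the moment, N m; "gripper_width": finger opening in mm; "grip_force": force on a finger pad.
Only numpy, scipy, OpenCV 4.12 (cv2) and the standard library are available. Lean on these libraries where they do the work, as an engineer would, in place of code of your own. Each camera call takes 0.05 s, during which the arm holds its last target. There are 200 camera calls.

TASK

The bung of the black keg has just been driven in: prove that it holds. Take its wooden T-handle, draw it straight up slowly until the whole yellow band shows, hold it there for a full second without drawing the red band all the way out, then ease the handle back down until it is fully home and let go. Leave the handle of the silvery keg alone.

Things in the scene. Friction and masses are not known exactly. Their poses are not given: they have to be found in the camera images.
- black_grip (a point): Centre of the wooden T-handle to pull, on the black keg's bung. Bar: 80 mm along this point's y, 22 along x, 24 along z (up); its centre 244 mm above the table when home. Below it a black boss, 18 mm across and 18 high, stands on a steel collar 38 mm across. The keg (150 mm across, flat top 178 mm above the table) is full, upright and immovable; its yaw varies.
- black_pull (a joint): How far the black keg's handle is drawn straight up, m: 0 = home, 0.042 = stop. A spring in it loads the bung: 6 N starts it, 11 N at 0.016, 14 N at 0.024, 18 N at 0.036. The stem shows first a yellow band (16 mm, wholly out at 0.016), then a red one (20 mm, wholly out at 0.036). Let go while drawn out, it snaps down.
- black_bung (a joint): How far the black keg's bung has been torn up out of the keg, m; 0 = seated. It holds up to about 25 N and slides out beyond that.
- steel_grip (a point): Middle of the same kind of T-handle on the silvery metal keg (same sizes and axes), a bystander to leave alone. A wooden mallet, a green bottle and a tray of spare bungs lie farther off, and are not part of the job.
Things that resemble listed ones, but are neither listed nor needed, are in the scene too. Of the things that look like the part that bears black_grip, take the one that is farthest to the robot's left at the start.

How it is judged (in metres and radians):
On the way, in this order (a step that is already met when the one before it is completed fails the run):
1. the black keg's handle is drawn up until the yellow band shows (at least 15 mm) and held there for 0.8 s (value of joint black_pull above 0.015 m), for 0.8 s.
2. the handle is eased back down home (within 2.5 mm) (value of joint black_pull below 0.0025 m), for 0.2 s.
At the end, for the whole second after the job is handed in: The black keg's handle is back home (within 2.5 mm), its bung is still seated (within 3 mm) and the silvery keg's handle is where it was (within 6 mm) (value of joint black_pull below 0.0025 m and value of joint black_bung below 0.003 m and distance of steel_grip from where it was at the start of the episode below 0.006 m); the robot touches nothing.
It fails at once if the red band of the black keg's handle is drawn out all the way (more than 36 mm) (value of joint black_pull above 0.036 m).
It fails at once if the black keg's bung is pulled up by more than 3 mm (value of joint black_bung above 0.003 m).
It fails at once if the handle is jerked up (faster than 0.3 m/s) (velocity of joint black_pull above 0.3 m/s).
It fails at once if the handle snaps down instead of being eased (faster than 0.35 m/s) (velocity of joint black_pull below -0.35 m/s).
It fails at once if the silvery keg's handle is moved by more than 6 mm (distance of steel_grip from where it was at the start of the episode above 0.006 m).
It also fails if it takes over 42 s, if anything falls off the work surface, if the arm or the gripper's body presses on something with over 40 N, if the wrist force passes 120 N, or if a joint passes its speed limit or range.

## Working session

There is one attempt and no reset: what is moved stays moved. The work goes in short steps, Python scripts to look and compute and a tool call to move; the robot and the scene stay as the last step left them, time stands still between calls to the robot, and variables do not carry over. Pictures are saved under pics/ and viewed, at most 10 in all, crops included, and the job is handed in when it is done.

Besides the shell and the picture viewer there is one more tool, called after "Emit:" by a JSON object that holds its "method" and its "body", one argument or row to a line. drive_tool: Moves the arm, as the interface text tells. Scaled input: -1 to 1 covers 0.03 m each way for a shift and 4 degrees each way for a turn. Its arguments: {"type":"object","properties":{"motion":{"type":"array","items":{"type":"array","items":{"type":"array","items":{"type":"number","minimum":-1,"maximum":1}}}},"squeeze":{"type":"number"}},"required":["motion"]}

```bash
mkdir -p pics; cat > h.py <<'E'
import numpy as np,cv2
from bench import r
def world(cam,mask,depth):
    c=r.calibration(cam);H,W=depth.shape
    f=H/2/np.tan(np.radians(c["fov_y"])/2)
    v,u=np.nonzero(mask&(depth>0))
    K=np.array([[f,0,c["cx"]],[0,f,c["cy"]],[0,0,1.]])
    p=cv2.undistortPoints(np.stack([u,v],1).astype(np.float64)[:,None],K,np.array([c["k1"],0,0,0.]))[:,0]
    z=depth[v,u].astype(float)
    P=np.c_[p*z[:,None],z,np.ones(len(z))]
    return (np.linalg.inv(np.array(c["camera_from_world"]))@P.T).T[:,:3],np.stack([u,v],1)
E
python3 - <<'E'
from h import *
s=r.get_state();print(s["clock"],s["eef_pos"],s["orientation"],s["gripper_width"])
ims=[]
for cam in("scene","top"):
    im,d=r.read_camera(cam);np.savez("%s0.npz"%cam,im=im,d=d)
    cv2.imwrite("pics/%s0.png"%cam,im[:,:,::-1])
    for q in("black_grip","steel_grip"):
        for o in r.outline_of(q,cam):
            P,_=world(cam,o["region"],d)
            if len(P)<5: print(cam,q,o["bbox"],len(P));continue
            t=P[(P[:,2]>246)&(P[:,2]<266)] 
            rect=cv2.minAreaRect(t[:,:2].astype(np.float32)) if len(t)>5 else None
            print(cam,q,round(o["confidence"],2),o["bbox"],len(P),np.median(P,0).round(),len(t),rect)
E
```

```text
0.0 [120.80805776 536.06015291 230.39873376] [ 9.93852725e-01 -1.10706244e-01 -8.16452987e-05  9.39236536e-04] 85.54836048234934
scene black_grip 0.65 [382.5, 210.5, 25.4, 14.9] 182 [ 486. -631.  255.] 161 ((488.4645080566406, -633.29052734375), (76.2023696899414, 20.318897247314453), 83.57056427001953)
scene black_grip 0.64 [274.6, 180.5, 24.6, 15.5] 189 [ 486. -278.  255.] 160 ((489.80780029296875, -277.7152404785156), (79.32051849365234, 22.52373504638672), 83.34221649169922)
scene black_grip 0.59 [295.0, 249.2, 21.2, 12.7] 209 [ 282. -389.  256.] 183 ((284.1665344238281, -387.5236511230469), (76.9070053100586, 22.618637084960938), 75.9586181640625)
scene black_grip 0.54 [318.6, 135.1, 22.6, 10.5] 189 [ 690. -376.  255.] 152 ((694.6552734375, -374.30328369140625), (24.61251449584961, 77.43608093261719), 4.144993305206299)
scene steel_grip 0.48 [151.7, 114.6, 14.9, 24.7] 182 [570. 206. 255.] 139 ((572.01611328125, 206.6719512939453), (82.37651062011719, 21.74164390563965), 41.56013488769531)
top black_grip 0.59 [311.2, 232.7, 25.2, 18.3] 212 [ 285. -384.  255.] 178 ((285.3224792480
[... 251 characters left out ...]
421875)
top black_grip 0.53 [301.7, 115.5, 24.7, 9.3] 171 [ 693. -374.  256.] 145 ((694.3297119140625, -373.0836486816406), (23.19708824157715, 76.2260971069336), 7.593387603759766)
top black_grip 0.5 [382.7, 171.4, 23.5, 14.4] 165 [ 490. -626.  255.] 155 ((491.37939453125, -632.2001953125), (77.0777587890625, 22.918315887451172), 81.18251037597656)
top steel_grip 0.67 [127.9, 147.4, 23.4, 20.5] 182 [570. 205. 256.] 163 ((573.275146484375, 208.2095184326172), (81.3382568359375, 22.303613662719727), 41.12968063354492)
top steel_grip 0.65 [278.4, 174.7, 17.5, 17.9] 275 [ 486. -276.  253.] 166 ((492.0692443847656, -276.93707275390625), (77.97772216796875, 22.935089111328125), 83.05828857421875)
```

View pics/scene0.png

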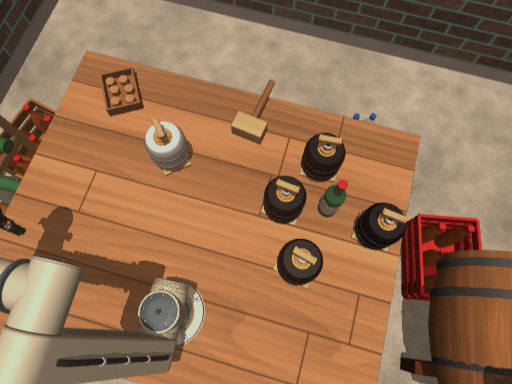

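View pics/top0.png

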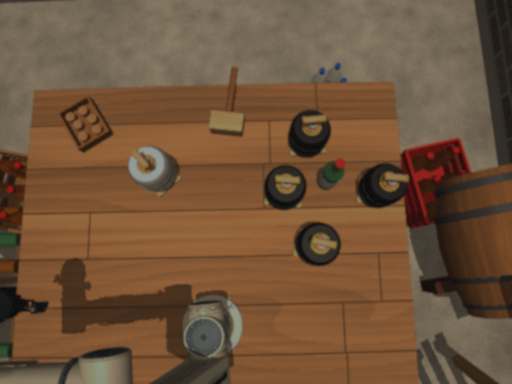

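The four black-keg handles in the scene picture are at (285,188), (305,256), (328,140) and (394,217). In world coordinates their y values are about -277, -386, -374 and -633. The farthest to the left is the one at (285,188), world (490,-277). I'll confirm it in a crop while lifting and turning the tool.

```bash
python3 - <<'E'
import cv2,numpy as np
a=cv2.imread("pics/scene0.png")[110:280,240:420];b=cv2.imread("pics/top0.png")[100:270,240:420]
cv2.imwrite("pics/crop.png",cv2.resize(np.hstack([a,b]),None,fx=2.2,fy=2.2,interpolation=cv2.INTER_CUBIC))
E
```

```text
(no output)
```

View pics/crop.png

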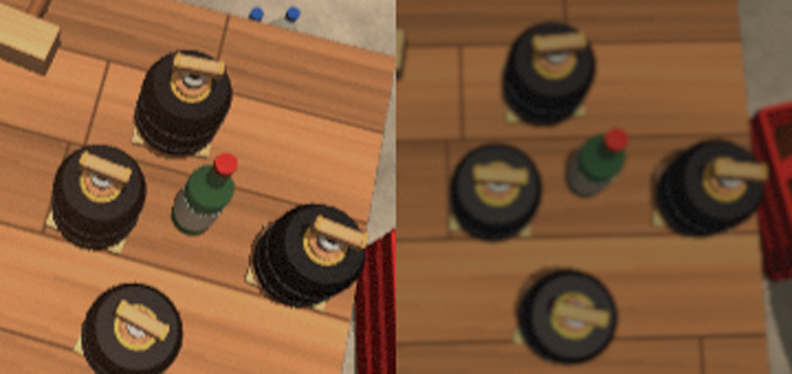

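Emit:
{"method": "drive_tool", "body": {
  "motion": [
    [[0,0,-1,0,0,1,1],[0,0,-1,0,0,1,1],[0,0,-1,0,0,1,1],[0,0,-1,0,0,1,1],[0,0,0,0,0,1,1],[0,0,0,0,0,1,1],[0,0,0,0,0,1,1],[0,0,0,0,0,1,1],[0,0,0,0,0,1,1],[0,0,0,0,0,1,1]]
  ],
  "squeeze": 60
}}

```text
clock: 1.13
eef_pos: [120.9, 536.5, 351.2]
orientation: [0.895, -0.445, 0.0, 0.0]
force: [-0.0, -0.3, -0.1]
gripper_width: 85.4
grip_force: 0.0
```

Emit:
{"method": "drive_tool", "body": {
  "motion": [
    [[0,0,0,0,0,1,1],[0,0,0,0,0,1,1],[0,0,0,0,0,1,1],[0,0,0,0,0,1,1],[0,0,0,0,0,1,1],[0,0,0,0,0,1,1],[0,0,0,0,0,1,1],[0,0,0,0,0,1,1],[0,0,0,0,0,1,1],[0,0,0,0,0,1,1]]
  ]
}}

```text
clock: 1.97
eef_pos: [120.9, 536.5, 351.2]
orientation: [-0.689, 0.725, -0.0, -0.0]
force: [-0.6, 1.1, 0.4]
gripper_width: 85.2
grip_force: 0.0
```

The crop confirms it: in both views the leftmost black keg (crop pixels (98,195) and (497,190)) is separate from the other three, with a clear T-handle. I'll travel above it now.

Emit:
{"method": "drive_tool", "body": {
  "motion": [
    [[0,0,0,0,0,0.95,1],[0.87,-0.525,0,0,0,0,1],[0.87,-0.525,0,0,0,0,1],[0.87,-0.525,0,0,0,0,1],[0.87,-0.525,0,0,0,0,1],[0.87,-0.525,0,0,0,0,1],[0.87,-0.525,0,0,0,0,1],[0.87,-0.525,0,0,0,0,1],[0.87,-0.525,0,0,0,0,1],[0.87,-0.525,0,0,0,0,1]]
  ]
}}

```text
clock: 2.8
eef_pos: [235.4, 285.5, 351.4]
orientation: [-0.666, 0.746, 0.0, 0.0]
force: [0.6, 0.0, 1.7]
gripper_width: 85.7
grip_force: 0.0
```

Emit:
{"method": "drive_tool", "body": {
  "motion": [
    [[0.87,-0.525,0,0,0,0,1],[0.87,-0.525,0,0,0,0,1],[0.87,-0.525,0,0,0,0,1],[0.87,-0.525,0,0,0,0,1],[0.87,-0.525,0,0,0,0,1],[0.87,-0.525,0,0,0,0,1],[0.87,-0.525,0,0,0,0,1],[0.87,-0.525,0,0,0,0,1],[0.87,-0.525,0,0,0,0,1],[0.87,-0.525,0,0,0,0,1]]
  ]
}}

```text
clock: 3.63
eef_pos: [362.2, 8.3, 351.5]
orientation: [-0.666, 0.746, -0.0, 0.0]
force: [0.5, 0.5, -0.0]
gripper_width: 85.3
grip_force: 0.0
```

Emit:
{"method": "drive_tool", "body": {
  "motion": [
    [[0.87,-0.525,0,0,0,0,1],[0.87,-0.525,0,0,0,0,1],[0.87,-0.525,0,0,0,0,1],[0.87,-0.525,0,0,0,0,1],[0.87,-0.525,0,0,0,0,1],[0.87,-0.525,0,0,0,0,1],[0.8,-0.5,0,0,0,0,1],[0.6,-0.4,0,0,0,0,1],[0,0,0,0,0,0,1],[0,0,0,0,0,0,1]]
  ]
}}

```text
clock: 4.47
eef_pos: [460.4, -201.9, 350.4]
orientation: [-0.665, 0.747, 0.001, -0.001]
force: [-0.5, -0.5, -0.8]
gripper_width: 86.0
grip_force: 0.0
```

```bash
python3 - <<'E'
from h import *
s=r.get_state();print(s["clock"],s["eef_pos"],s["orientation"],s["qpos"])
ims=[]
for cam in("scene","top"):
    im,d=r.read_camera(cam);ims.append(im)
    for o in r.outline_of("black_grip",cam):
        P,_=world(cam,o["region"],d);t=P[(P[:,2]>246)&(P[:,2]<266)]
        print(cam,round(o["confidence"],2),o["bbox"],len(t),cv2.minAreaRect(t[:,:2].astype(np.float32)) if len(t)>5 else None)
cv2.imwrite("pics/over.png",cv2.resize(np.hstack(ims)[:,:,::-1],None,fx=.78,fy=.78))
E
```

```text
4.4667 [ 460.39780717 -201.9252777   350.39430367] [-6.65094595e-01  7.46758568e-01  7.31200040e-04 -5.35213612e-04] [-1.01307505e-01  1.57054244e-01  2.82213715e-01 -2.00581391e-04
 -1.69775714e+00 -1.42723394e-02]
scene 0.76 [276.1, 181.7, 25.4, 12.4] 165 ((490.7204895019531, -278.5090026855469), (77.90200805664062, 24.141939163208008), 83.9885025024414)
scene 0.73 [317.7, 136.4, 25.2, 10.4] 150 ((693.9207763671875, -374.9034729003906), (24.23493766784668, 77.33787536621094), 3.465826988220215)
scene 0.68 [383.1, 211.3, 26.4, 13.8] 143 ((488.017822265625, -631.9323120117188), (73.19307708740234, 19.62590217590332), 84.47172546386719)
scene 0.64 [292.9, 248.8, 25.2, 16.8] 190 ((284.4924011230469, -386.4525451660156), (79.40188598632812, 23.706235885620117), 75.7606201171875)
top 0.7 [300.7, 116.2, 25.0, 8.5] 164 ((696.3464965820312, -372.3975830078125), (22.47433090209961, 78.55751037597656), 5.0168023109436035)
top 0.66 [280.2, 175.2, 21.5, 8.9] 131 ((490.9310302734375, -283.29412841796875), (65.66943359375, 23.080060958862305), 84.88646697998047)
top 0.64 [309.3, 236.1, 25.2, 12.6] 163 ((285.3306579589844, -382.3710021972656), (77.9951171875, 21.062217712402344), 76.59619903564453)
top 0.63 [384.2, 172.5, 23.9, 11.6] 169 ((490.8410949707031, -632.9268188476562), (81.50140380859375, 23.769824981689453), 86.57502746582031)
```

View pics/over.png

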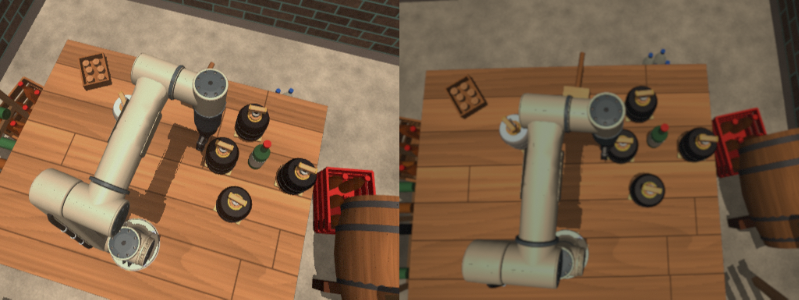

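Nothing was hidden under the arm, so the choice stands. The bar is at (490.5,-277.5) with yaw 83.6°. I'll move above it and come partway down.

Emit:
{"method": "drive_tool", "body": {
  "motion": [
    [[0.8,-0.43,0,0,0,0,1],[0.8,-0.43,0,0,0,0,1],[0.8,-0.43,0,0,0,0,1],[0,0,0.5,0,0,0,1],[0,0,0.5,0,0,0,1],[0,0,0.5,0,0,0,1],[0,0,0.5,0,0,0,1],[0,0,0,0,0,0,1],[0,0,0,0,0,0,1],[0,0,0,0,0,0,1]]
  ]
}}

```text
clock: 5.5
eef_pos: [490.9, -276.9, 292.8]
orientation: [-0.666, 0.746, -0.001, 0.0]
force: [0.2, -0.1, -0.3]
gripper_width: 85.3
grip_force: 0.0
```

Emit:
{"method": "drive_tool", "body": {
  "motion": [
    [[0,0,0.34,0,0,0,1],[0,0,0.34,0,0,0,1],[0,0,0.34,0,0,0,1],[0,0,0.34,0,0,0,1],[0,0,0.34,0,0,0,1],[0,0,0.34,0,0,0,1],[0,0,0.3,0,0,0,1],[0,0,0,0,0,0,1],[0,0,0,0,0,0,1],[0,0,0,0,0,0,1]]
  ]
}}

```text
clock: 6.33
eef_pos: [490.8, -277.3, 221.7]
orientation: [-0.666, 0.746, -0.0, 0.0]
force: [-0.2, 0.1, -0.6]
gripper_width: 85.4
grip_force: 0.0
```

Emit:
{"method": "drive_tool", "body": {
  "motion": [
    [[0,0,0,0,0,0,0],[0,0,0,0,0,0,-0.2],[0,0,0,0,0,0,-0.3],[0,0,0,0,0,0,-0.4],[0,0,0,0,0,0,-0.5],[0,0,0,0,0,0,-0.6],[0,0,0,0,0,0,-0.8],[0,0,0,0,0,0,-1],[0,0,0,0,0,0,-1],[0,0,0,0,0,0,-1]]
  ],
  "squeeze": 60
}}

```text
clock: 7.17
eef_pos: [491.3, -277.2, 221.5]
orientation: [-0.666, 0.746, -0.001, 0.0]
force: [4.5, -0.9, 1.0]
gripper_width: 21.3
grip_force: 60.7
```

Gripped with the bar between the pads (opening 21 mm). I'll draw it up at about 2 mm per row.

Emit:
{"method": "drive_tool", "body": {
  "motion": [
    [[0,0,-0.06,0,0,0,-1],[0,0,-0.06,0,0,0,-1],[0,0,-0.06,0,0,0,-1],[0,0,-0.06,0,0,0,-1],[0,0,-0.06,0,0,0,-1],[0,0,-0.06,0,0,0,-1],[0,0,-0.06,0,0,0,-1],[0,0,-0.06,0,0,0,-1],[0,0,0,0,0,0,-1],[0,0,0,0,0,0,-1]]
  ]
}}

```text
clock: 8.0
eef_pos: [491.2, -277.0, 233.4]
orientation: [-0.666, 0.746, 0.001, 0.0]
force: [7.5, -4.2, -9.4]
gripper_width: 21.4
grip_force: 59.2
```

Emit:
{"method": "drive_tool", "body": {
  "motion": [
    [[0,0,-0.06,0,0,0,-1],[0,0,-0.06,0,0,0,-1],[0,0,-0.06,0,0,0,-1],[0,0,-0.06,0,0,0,-1],[0,0,-0.06,0,0,0,-1],[0,0,0,0,0,0,-1],[0,0,0,0,0,0,-1],[0,0,0,0,0,0,-1],[0,0,0,0,0,0,-1],[0,0,0,0,0,0,-1]]
  ]
}}

```text
clock: 8.83
eef_pos: [491.0, -276.9, 241.6]
orientation: [-0.666, 0.746, 0.001, -0.0]
force: [7.9, -5.0, -12.3]
gripper_width: 21.4
grip_force: 59.2
```

```bash
python3 - <<'E'
from h import *
im,d=r.read_camera("scene");s=r.get_state();print(s["clock"],s["eef_pos"],s["force"])
cv2.imwrite("pics/draw.png",cv2.resize(im[140:260,220:360,::-1],None,fx=4,fy=4,interpolation=cv2.INTER_CUBIC))
E
```

```text
8.8833 [ 491.05172943 -276.92773887  241.56837155] [  7.97504837  -4.43318871 -11.79342553]
```

View pics/draw.png

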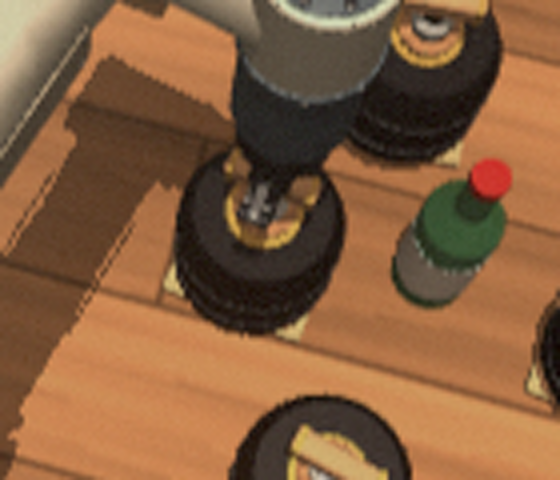

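The picture shows the gripper holding the raised bar at crop pixel (265,195). The TCP has risen 20 mm at about 12 N, which matches the spring law at 0.019–0.020. I'll hold there for 1.7 s.

Emit:
{"method": "drive_tool", "body": {
  "motion": [
    [[0,0,-0.03,0,0,0,-1],[0,0,0,0,0,0,-1],[0,0,0,0,0,0,-1],[0,0,0,0,0,0,-1],[0,0,0,0,0,0,-1],[0,0,0,0,0,0,-1],[0,0,0,0,0,0,-1],[0,0,0,0,0,0,-1],[0,0,0,0,0,0,-1],[0,0,0,0,0,0,-1]]
  ]
}}

```text
clock: 9.72
eef_pos: [491.0, -276.9, 242.4]
orientation: [-0.666, 0.746, 0.001, -0.0]
force: [7.0, -5.6, -12.7]
gripper_width: 21.6
grip_force: 59.1
```

Emit:
{"method": "drive_tool", "body": {
  "motion": [
    [[0,0,0,0,0,0,-1],[0,0,0,0,0,0,-1],[0,0,0,0,0,0,-1],[0,0,0,0,0,0,-1],[0,0,0,0,0,0,-1],[0,0,0,0,0,0,-1],[0,0,0,0,0,0,-1],[0,0,0,0,0,0,-1],[0,0,0,0,0,0,-1],[0,0,0,0,0,0,-1]]
  ]
}}

```text
clock: 10.55
eef_pos: [491.0, -276.9, 242.4]
orientation: [-0.666, 0.746, 0.001, -0.0]
force: [7.7, -4.5, -12.8]
gripper_width: 21.2
grip_force: 59.1
```

Emit:
{"method": "drive_tool", "body": {
  "motion": [
    [[0,0,0.06,0,0,0,-1],[0,0,0.06,0,0,0,-1],[0,0,0.06,0,0,0,-1],[0,0,0.06,0,0,0,-1],[0,0,0.06,0,0,0,-1],[0,0,0.06,0,0,0,-1],[0,0,0.06,0,0,0,-1],[0,0,0.06,0,0,0,-1],[0,0,0.06,0,0,0,-1],[0,0,0,0,0,0,-1]]
  ]
}}

```text
clock: 11.38
eef_pos: [491.2, -277.0, 227.1]
orientation: [-0.666, 0.746, 0.001, 0.0]
force: [7.3, -4.0, -6.8]
gripper_width: 21.2
grip_force: 59.9
```

Emit:
{"method": "drive_tool", "body": {
  "motion": [
    [[0,0,0.05,0,0,0,-1],[0,0,0.05,0,0,0,-1],[0,0,0.05,0,0,0,-1],[0,0,0.05,0,0,0,-1],[0,0,0.05,0,0,0,-1],[0,0,0.03,0,0,0,-1],[0,0,0.02,0,0,0,-1],[0,0,0,0,0,0,-1],[0,0,0,0,0,0,-1],[0,0,0,0,0,0,-1]]
  ]
}}

```text
clock: 12.22
eef_pos: [491.2, -277.3, 221.4]
orientation: [-0.666, 0.746, -0.001, 0.001]
force: [3.8, 0.9, 4.3]
gripper_width: 21.2
grip_force: 61.7
```

The force has turned upward at the original height, so the handle is home. I'll release and rise.

Emit:
{"method": "drive_tool", "body": {
  "motion": [
    [[0,0,0,0,0,0,-1],[0,0,0,0,0,0,-1],[0,0,0,0,0,0,-0.5],[0,0,0,0,0,0,-0.3],[0,0,0,0,0,0,0],[0,0,0,0,0,0,0.5],[0,0,0,0,0,0,1],[0,0,0,0,0,0,1],[0,0,0,0,0,0,1],[0,0,0,0,0,0,1]]
  ]
}}

```text
clock: 13.05
eef_pos: [490.4, -277.1, 220.1]
orientation: [-0.666, 0.746, 0.0, -0.0]
force: [-0.1, -0.2, 0.3]
gripper_width: 85.2
grip_force: 0.0
```

Emit:
{"method": "drive_tool", "body": {
  "motion": [
    [[0,0,0,0,0,0,1],[0,0,0,0,0,0,1],[0,0,-0.3,0,0,0,1],[0,0,-0.5,0,0,0,1],[0,0,-0.8,0,0,0,1],[0,0,-0.8,0,0,0,1],[0,0,-0.8,0,0,0,1],[0,0,-0.8,0,0,0,1],[0,0,0,0,0,0,1],[0,0,0,0,0,0,1]]
  ]
}}

```text
clock: 13.88
eef_pos: [491.1, -277.4, 342.3]
orientation: [-0.666, 0.746, -0.002, 0.001]
force: [-0.5, 0.1, -1.1]
gripper_width: 85.0
grip_force: 0.0
```

Emit:
{"method": "drive_tool", "body": {
  "motion": [
    [[-0.5,0.3,0,0,0,0,1],[-0.8,0.45,0,0,0,0,1],[-0.8,0.45,0,0,0,0,1],[-0.8,0.45,0,0,0,0,1],[-0.5,0.3,0,0,0,0,1],[0,0,0,0,0,0,1],[0,0,0,0,0,0,1],[0,0,0,0,0,0,1],[0,0,0,0,0,0,1],[0,0,0,0,0,0,1]]
  ]
}}

```text
clock: 14.72
eef_pos: [444.2, -169.7, 339.6]
orientation: [-0.665, 0.746, 0.0, -0.0]
force: [0.1, 0.5, -0.3]
gripper_width: 85.6
grip_force: 0.0
```

```bash
python3 - <<'E'
from h import *
s=r.get_state();print(s["clock"],s["eef_pos"],s["force"])
for cam in("scene","top"):
    im,d=r.read_camera(cam)
    for q in("black_grip","steel_grip"):
      for o in r.outline_of(q,cam):
        P,_=world(cam,o["region"],d);t=P[(P[:,2]>246)&(P[:,2]<275)]
        if len(t)>5: print(cam,q,o["bbox"],np.median(t,0).round(1))
E
```

```text
14.7167 [ 444.16214632 -169.65423861  339.61744173] [ 0.08229222  0.48546993 -0.25283722]
scene black_grip [275.1, 181.1, 25.4, 13.7] [ 489.  -277.6  255.7]
scene black_grip [294.7, 250.0, 21.6, 14.4] [ 283.  -384.7  256.6]
scene black_grip [318.0, 134.1, 23.6, 13.5] [ 692.5 -375.7  256.2]
scene black_grip [380.0, 210.5, 29.7, 15.9] [ 488.1 -634.2  256.7]
top black_grip [309.7, 234.6, 23.7, 16.7] [ 285.  -377.3  256.1]
top black_grip [382.8, 172.1, 23.6, 12.8] [ 490.4 -631.9  255.4]
top black_grip [273.0, 172.1, 26.7, 13.2] [ 490.5 -276.8  255.9]
top black_grip [302.1, 114.6, 23.7, 10.9] [ 694.9 -370.9  255.8]
top steel_grip [127.9, 147.2, 10.5, 10.0] [591.5 223.8 256.1]
```

```bash
python3 -c "
from bench import r
print(r.finish_job())"
```

```text
the job is handed in; nothing more can be done
None
```

I drew the handle of the leftmost black keg up about 20 mm, held it for about 1.7 s, eased it back home and let go. The job is handed in, with no verdict returned, and the silvery keg was not touched.

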